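Sort spice jars and cutlery into their trays

TASK

Put the things from the meal back in their trays: stand the red-capped and the black-capped spice jar upright in the wooden tray, one in each bay (either way round), lay the fork flat in the middle of the long blue tray and the teaspoon flat in the middle of the short blue tray. Leave the tomato tin, the marker pen and everything else where they are.

Things in the scene. Friction and masses are not known exactly. Their poses are not given: they have to be found in the camera images.
- red_cap_jar: Spice jar with a red cap and a brown label, standing upright; round, 42 mm wide (cap, from 85 mm height to the top, 45), 106 tall. Origin: centre of its underside, z up.
- black_cap_jar: Spice jar with a black cap and a green label, standing upright; round, 40 mm wide (cap, from 84 mm height to the top, 41), 105 tall. Origin: centre of its underside, z up.
- fork: Steel fork lying flat, 193 mm long (along its x, tines at the +x end), 26 wide, 15 high. Origin: middle of its length, at its underside; z up; balance point 11 mm towards the tines. It is solid as its filled outline (convex hull): fingers that close along its y at the origin meet it 22 mm wide and 14 high, though the handle looks thinner.
- teaspoon: Steel teaspoon lying flat, 130 mm long (along its x, bowl at the +x end), 26 wide, 11 high. Origin: middle of its length, at its underside; z up; balance point 9 mm towards the bowl. It is solid as its filled outline (convex hull): fingers that close along its y at the origin meet it 20 mm wide and 10 high, though the handle looks thinner.
- spice_tray: Fixed brown wooden tray with two equal square bays lined with cork; outside 165 (its x) x 85 (its y) x 30 mm high, walls, divider and floor 5 mm thick. Origin: centre of its underside. The bays are centred at x = +40 and -40 mm, y = 0, each 75 x 75 mm inside; their floor is 5 mm above the origin.
- short_tray: Fixed short blue cutlery tray with a grey liner; outside 165 (its x) x 96 (its y) x 16 mm high, walls and floor 4 mm thick, inside 157 x 88 mm. Origin: centre of its underside; the inner floor is 4 mm above it.
- long_tray: Fixed long blue cutlery tray with a grey liner; outside 235 (its x) x 96 (its y) x 16 mm high, walls and floor 4 mm thick, inside 227 x 88 mm. Origin: centre of its underside; the inner floor is 4 mm above it.
- tomato_tin: Bystander, to be left alone: standing food tin with a red and green label, 57 mm wide, 72 tall. Origin: centre of its underside.
- marker_pen: Bystander, to be left alone: white marker pen with a blue cap, lying on the worktop, 135 mm long (along its y), 17 wide. Origin: middle of its length, at its underside.
Mind the look-alikes: they are no part of the job. What is shaped like the red_cap_jar but orange is not meant.

How it is judged:
At the end, for the whole second after the job is handed in: Both jars upright (0.1 rad) on the wooden tray's floor, one per bay, within 16 mm along and 18 mm across of its centre; fork flat on the long blue tray's floor (middle within 20 mm along, 34 across), teaspoon likewise in the short one (17, 34); released, at rest (((x of red_cap_jar in the frame of spice_tray between 0.024 and 0.056 m and x of black_cap_jar in the frame of spice_tray between -0.056 and -0.024 m) or (x of red_cap_jar in the frame of spice_tray between -0.056 and -0.024 m and x of black_cap_jar in the frame of spice_tray between 0.024 and 0.056 m)) and y of red_cap_jar in the frame of spice_tray between -0.018 and 0.018 m and z of red_cap_jar in the frame of spice_tray between 0 and 0.01 m and angle between each of red_cap_jar, black_cap_jar's own z axis and vertical below 0.1 rad and y of black_cap_jar in the frame of spice_tray between -0.018 and 0.018 m and z of black_cap_jar in the frame of spice_tray between 0 and 0.01 m and x of fork in the frame of long_tray between -0.02 and 0.02 m and y of fork in the frame of long_tray between -0.034 and 0.034 m and z of fork in the frame of long_tray between -0.001 and 0.009 m and angle between each of fork, teaspoon's own z axis and vertical below 0.08 rad and x of teaspoon in the frame of short_tray between -0.017 and 0.017 m and y of teaspoon in the frame of short_tray between -0.034 and 0.034 m and z of teaspoon in the frame of short_tray between -0.001 and 0.009 m and linear speed of each of red_cap_jar, black_cap_jar, fork, teaspoon below 0.02 m/s and angular speed of each of red_cap_jar, black_cap_jar, fork, teaspoon below 0.3 rad/s); the robot touches nothing.
It fails at once if the tomato tin is moved more than 30 mm (distance of tomato_tin from where it was at the start of the episode above 0.03 m).
It fails at once if the marker pen is moved more than 30 mm (distance of marker_pen from where it was at the start of the episode above 0.03 m).
It also fails if it takes over 104 s, if anything falls off the work surface, if the arm or the gripper's body presses on something with over 40 N, if the wrist force passes 120 N, or if a joint passes its speed limit or range.

ROBOT

A 6-joint arm with a two-finger parallel gripper is mounted at the origin on a cart in front of the work surface, level with it; the furniture and walls round the work are solid. World frame = base frame: x ahead of the robot, y to its left, z up, the work surface at z = 0. Lengths are in m, angles in rad, forces in N, time in s.
With the tool pointing down it reaches from about 0.35 to 0.85 m from the base axis. Payload 8.1 kg.
Tool frame: the origin (TCP) lies on the centre line of the jaws, within the pads' length; the fingertips stand robot.tip_extent ahead of it and the grasp point (between the pads) lies 11 mm behind it (robot.tip_extent is the distance from the TCP to the fingertips, in m); y points along the fingers, z is the direction in which the jaws open and shut, and the axes are right-handed (so a half turn about y gives the same grasp; the last joint's range is limited). The gripper opens to 93 mm and grips with 3 to 60 N. Pads are 15 mm wide; open, the fingers measure 128 mm over their backs; the gripper's body (75 mm by 188 mm) begins 65 mm behind the grasp point.
Start: joints at [-1.255, 0.13, 1.488, -0, 1.523, -0.085], TCP at [0.234, -0.552, 0.227] pointing down, gripper open.
Joint ranges: [-2.96, 2.96], [-0.89, 2.26], [0.02, 2.5], [-1.34, 4.48], [0, 2.73], [-2.66, 2.66]. Speed limits (rad/s): [2.39, 2.39, 2.79, 3.14, 3.14, 3.14].

INTERFACE

Orientations are given as a rotation vector (axis times angle).
In Python, from plant import monitor, optics, robot gives the robot as it stands.
- The arm moves only by the shell command python3 -m inch 'ROWS' [OPENING] [FORCE]. ROWS is JSON, a list that holds one entry, the list of rows, each a list of 6 numbers: the shift along the tool's x, y, z in mm, then the turn, a rotation vector about the tool's x, y, z in rad. A call has 1 to 8 rows; each row shifts and turns the commanded pose from where the row before left it, along the tool's axes as they then stand; what a row does not reach is not made up. A row lasts 1/8 s, in which the tool goes at most 62.5 mm and 10.7 degrees, less where a joint would pass 70% of its speed; a pose out of reach is approached as far as the arm can. A call is refused whole if a number of a shift passes 62.5 or a number of a turn 0.188, either way. A call with a gripper value outside its range is refused whole. OPENING is the finger opening in mm, from 0 to 93, set as the call begins (- or left out, the last holds). The fingers move at their own pace and stop on an object; FORCE is the grip in N (left out, the last holds). Time passes only in rows, so rows that do not move let the fingers close. It gives the time, the measured TCP pose, the force and the opening at its end, in the units of the state.
- monitor.read_state(): the state, without advancing time (a new reading comes with each control period).
- optics.read_camera(name): name is "scene" or "top" or "wrist"; returns a dict with "image" (480x640x3 uint8, blue, green, red), "fx", "fy", "cx", "cy" (pixels), "rvec" (rotation vector, rad) and "tvec" (3), from world to camera coordinates, as OpenCV has them. Camera axes: x right, y down, z forward; pixel columns grow to the right and rows downward; lengths in m; the calibration is good to about 2 mm. A picture is of the moment at which its call begins. There is no depth.
- robot.close_job(): hands the job in, once; it reports no verdict.
The state is a dict: "t": time; "q": joint angles; "dq": joint speeds; "joint_torque": joint torques, N m; "tool_pos": TCP position; "orientation": TCP orientation; "force": force on the tool from outside, world axes, zero at the start; "wrist_torque": the same for the moment, N m; "opening": finger opening in m.
Only numpy, scipy, OpenCV 4.12 (cv2) and the standard library are available. Lean on these libraries where they do the work, as an engineer would, in place of code of your own. Each camera call takes 0.05 s, during which the arm holds its last target.

## Working session

There is one attempt and no reset: what is moved stays moved. The work goes in short steps, Python scripts to look and compute and a shell command to move; the robot and the scene stay as the last step left them, time stands still between calls to the robot, and variables do not carry over. Pictures are saved under pics/ and viewed, and the job is handed in when it is done.

```bash
mkdir -p pics; ls
cat > h.py <<'E'
import numpy as np,cv2
from plant import monitor,optics,robot
def snap(n,f):
    c=optics.read_camera(n); cv2.imwrite('pics/'+f+'.png',c['image']); np.save('pics/'+f+'.npy',np.array([c['fx'],c['fy'],c['cx'],c['cy'],*np.ravel(c['rvec']),*np.ravel(c['tvec'])]))
def px(f,u,v,z):
    a=np.load('pics/'+f+'.npy');R=cv2.Rodrigues(a[4:7])[0];t=a[7:10]
    d=R.T@np.array([(u-a[2])/a[0],(v-a[3])/a[1],1]);C=-R.T@t
    return C+d*(z-C[2])/d[2]
def proj(f,P):
    a=np.load('pics/'+f+'.npy');return cv2.projectPoints(np.array(P,float).reshape(-1,3),a[4:7],a[7:10],np.array([[a[0],0,a[2]],[0,a[1],a[3]],[0,0,1]]),None)[0].reshape(-1,2)
def st():
    s=monitor.read_state()
    R=cv2.Rodrigues(np.array(s['orientation'],float))[0]
    return s,R
E
python3 - <<'E'
from h import *
snap('scene','s0');snap('top','t0')
s,R=st();print(s);print(R.round(3));print(robot.tip_extent)
print(np.load('pics/t0.npy').round(3))
E
```

```text
pics
{'t': 0.1, 'q': array([-1.25541672e+00,  1.31106337e-01,  1.48917977e+00, -2.51104778e-05,
        1.52305092e+00, -8.53881027e-02]), 'dq': array([-1.80060459e-05, -2.07534024e-03, -2.82473463e-03, -3.26389507e-04,
       -9.58930327e-04,  1.71663030e-03]), 'joint_torque': array([ 2.92788909e-04, -5.61341643e+01, -4.93097270e+01,  7.71302730e-02,
        2.92533205e-02, -6.47167849e-05]), 'tool_pos': array([ 0.23392976, -0.55194647,  0.22567485]), 'orientation': array([-0.40671193,  2.00305372, -1.99952085]), 'force': array([ 0.4497801 , -0.05193056, -0.67195184]), 'wrist_torque': array([-0.0326935 , -0.00701962,  0.02744455]), 'opening': 0.09292997814074722}
[[-0.921 -0.001  0.39 ]
 [-0.39   0.002 -0.921]
 [-0.    -1.    -0.002]]
0.008
[ 4.78799e+02  4.78799e+02  3.20116e+02  2.41031e+02  2.16600e+00
 -2.16500e+00  1.10000e-01  7.00000e-03  5.64000e-01  1.07900e+00]
```

View pics/s0.png

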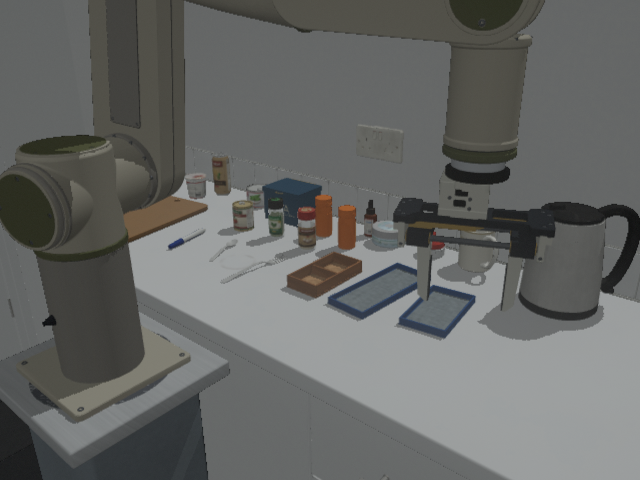

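View pics/t0.png

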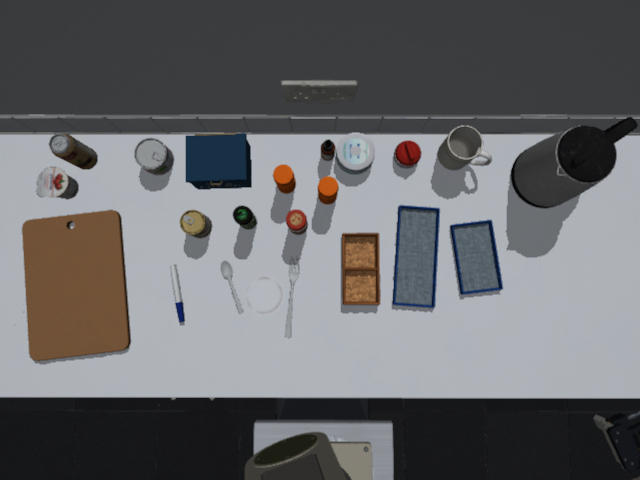

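The top view shows the red jar at (297,221), black jar (244,216), fork about (292,298), spoon about (231,287), wooden tray (360,269), long tray (416,257), short tray (476,258), tin (194,223) and pen (177,292). I'll enlarge it.

Run:
```python
from h import *
i=cv2.imread('pics/t0.png')
def crop(x,y,w,h,k,f):
    c=cv2.resize(i[y:y+h,x:x+w],None,fx=k,fy=k,interpolation=cv2.INTER_CUBIC)
    c=cv2.convertScaleAbs(c,alpha=1.4)
    for g in range(0,w,20):
        cv2.putText(c,str(x+g),(g*k,10),0,.35,(0,0,255));cv2.line(c,(g*k,0),(g*k,h*k),(0,0,255) ,1) if 0 else cv2.line(c,(g*k,12),(g*k,18),(0,0,255),1)
    for g in range(0,h,20):
        cv2.putText(c,str(y+g),(0,g*k+4),0,.35,(0,0,255))
    cv2.imwrite(f,c)
crop(165,195,150,145,5,'pics/c1.png') if 0 else crop(165,195,150,118+25,4,'pics/c1.png')
crop(335,195,175,120,4,'pics/c2.png')
```

```text
(no output)
```

View pics/c1.png

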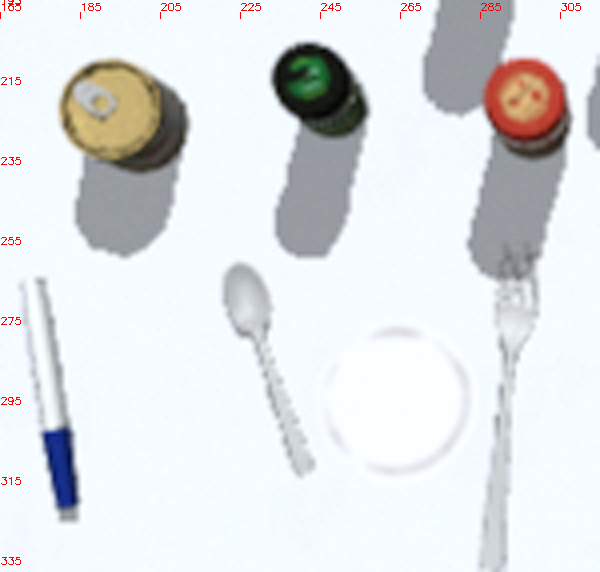

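View pics/c2.png

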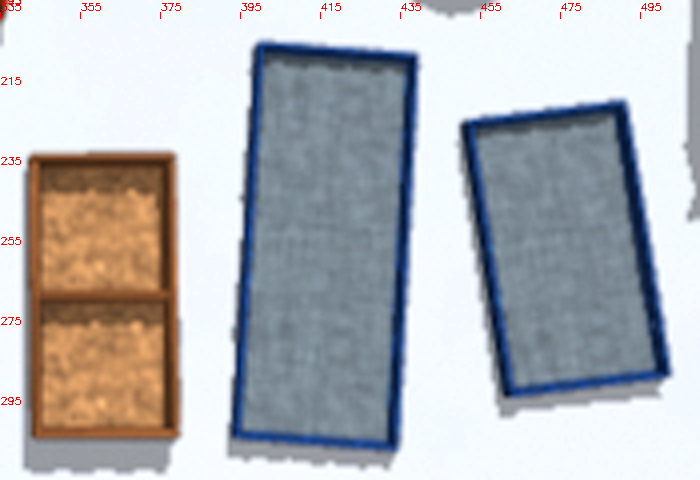

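Run:
```python
from h import *
i=cv2.imread('pics/t0.png')
c=cv2.resize(i[250:345,275:310],None,fx=6,fy=6,interpolation=cv2.INTER_CUBIC)
cv2.imwrite('pics/c3.png',c)
n=lambda p:p.round(4)
print('red',n(px('t0',296.5,219.3,.106)),'blk',n(px('t0',242.8,215,.105)))
print('tin',n(px('t0',165+110/4,195+110/4,.072)),'saucer',n(px('t0',264,295,0.0)))
a=px('t0',225,261,.005);b=px('t0',241.8,312.8,.005);print('spoon',n(a),n(b),n((a+b)/2),np.linalg.norm(a-b),np.arctan2(*(a-b)[[1,0]]))
for nm,z,cs in [('spice',.03,[(30,156),(174,154),(178,436),(33,436)]),('long',.016,[(257,44),(418,55),(398,449),(234,436)]),('short',.016,[(462,123),(625,101),(670,374),(505,396)])]:
    P=np.array([px('t0',335+x/4,195+y/4,z) for x,y in cs])
    print(nm,n(P.mean(0)),[np.linalg.norm(P[k]-P[k-1]).round(4) for k in range(4)], 'yaw',[np.arctan2(*(P[0]-P[3])[[1,0]]).round(3),np.arctan2(*(P[1]-P[2])[[1,0]]).round(3)])
a=px('t0',165+35/4,195+280/4,.008);b=px('t0',165+68/4,195+518/4,.008);print('pen',a,b)
```

```text
red [0.6034 0.0581 0.106 ] blk [0.6129 0.1748 0.105 ]
tin [0.6013 0.2927 0.072 ] saucer [0.4396 0.1391 0.    ]
spoon [0.5193 0.2316 0.005 ] [0.3984 0.1898 0.005 ] [0.4588 0.2107 0.005 ] 0.1279473009425818 0.3328340801346668
spice [ 0.5003 -0.0868  0.03  ] [np.float64(0.161), np.float64(0.0835), np.float64(0.1621), np.float64(0.0827)] yaw [np.float64(0.006), np.float64(0.002)]
long [ 0.5305 -0.2184  0.016 ] [np.float64(0.2302), np.float64(0.095), np.float64(0.231), np.float64(0.0948)] yaw [np.float64(-0.074), np.float64(-0.076)]
short [ 0.5285 -0.3574  0.016 ] [np.float64(0.1607), np.float64(0.097), np.float64(0.161), np.float64(0.0967)] yaw [np.float64(0.127), np.float64(0.125)]
pen [0.50963057 0.35139219 0.008     ] [0.37150699 0.32770154 0.008     ]
```

View pics/c3.png

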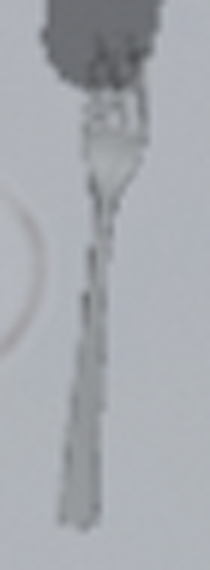

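Run:
```python
from h import *
n=lambda p:p.round(4)
a=px('t0',295,255.8,.004);b=px('t0',288.2,337.8,.007);print('fork',n(a),n(b),n((a+b)/2),np.linalg.norm(a-b),np.arctan2(*(a-b)[[1,0]]))
print('orange',n(px('t0',285,175,.106)),n(px('t0',328,186,.106)),'box corners',n(px('t0',190,188,.0)),n(px('t0',250,188,.0)))
i=cv2.imread('pics/s0.png')
cv2.imwrite('pics/c4.png',cv2.resize(i[180:320,150:350],None,fx=4,fy=4,interpolation=cv2.INTER_CUBIC))
```

```text
fork [0.5317 0.0666 0.004 ] [0.3412 0.081  0.007 ] [0.4365 0.0738 0.0055] 0.19103430104172262 -0.0755237419776158
orange [0.7013 0.0839 0.106 ] [ 0.6768 -0.0102  0.106 ] box corners [0.6956 0.3208 0.    ] [0.6956 0.1762 0.    ]
```

View pics/c4.png

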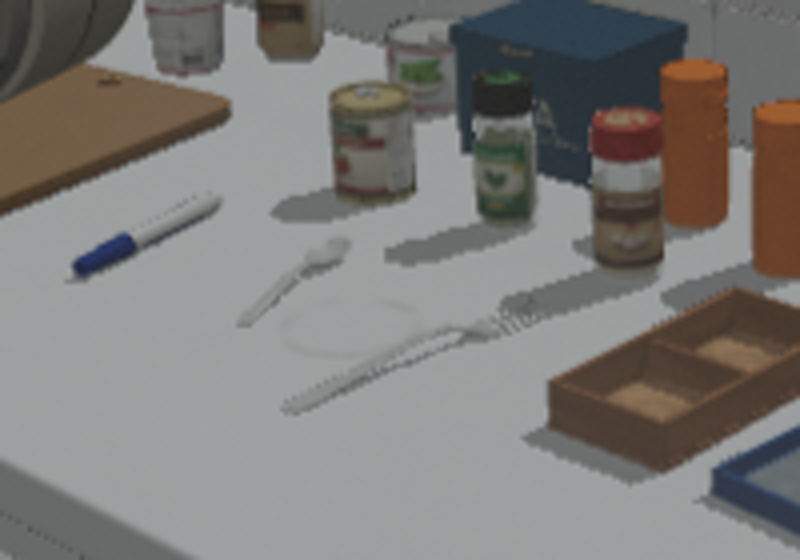

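```bash
python3 -m inch '[[[0,0,0,0,0.134,0],[0,0,0,0,0.134,0],[0,0,0,0,0.134,0],[-40,0,-55,0,0,0],[-40,0,-55,0,0,0],[-40,0,-55,0,0,0],[-40,0,-55,0,0,0],[-40,0,-55,0,0,0]]]' 60 20
```

```text
t: 1.1
tool_pos: [0.4189, -0.2981, 0.2263]
orientation: [-0.001, -2.221, 2.22]
force: [0.2, -0.3, -0.1]
opening: 0.0599
```

The ring looks flat on the worktop. The fork lies at (0.4365,0.074) with yaw -0.076 and length 191 mm against 193 expected, and the tray and jar sizes also agree. I'll move above the fork.

```bash
python3 -m inch '[[[-5,0,-60,0,0,0],[-5,0,-60,0,0,0],[-5,0,-60,0,0,0],[-5,0,-60,0,0,0],[-5,0,-60,0,0,0],[-3,0,-60,0,0,0],[0,0,-11,0,0.076,0],[0,0,0,0,0,0]]]' 40 20
python3 - <<'E'
from h import *
snap('wrist','w1')
s,R=st();print(s['tool_pos'],R.round(3))
P=[[.4365+k*np.cos(-.0755),.0738+k*np.sin(-.0755),.004] for k in(-.0965,0,.0965)]
print(proj('w1',P))
E
```

```text
t: 2.1
tool_pos: [0.4463, 0.072, 0.2262]
orientation: [-0.08, -2.183, 2.183]
force: [0.2, -0.1, -0.3]
opening: 0.0397
[0.44640493 0.07108631 0.22628724] [[-0.997 -0.001 -0.074]
 [ 0.074 -0.    -0.997]
 [ 0.001 -1.     0.   ]]
[[321.44129172 308.31625731]
 [321.50911953 216.57101862]
 [321.58613684 112.39587942]]
```

View pics/w1.png

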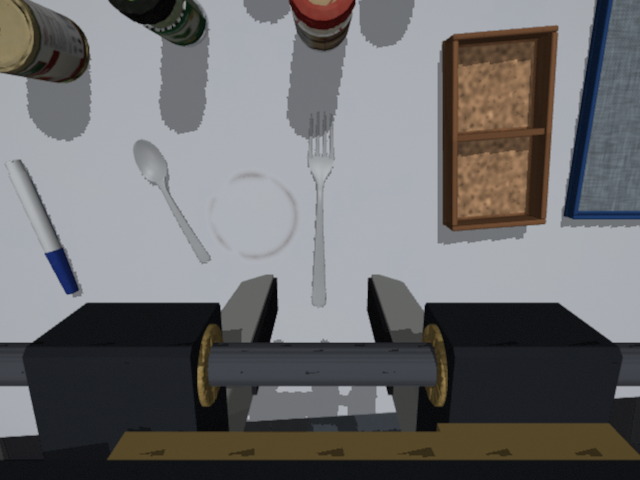

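Fork in the wrist view runs from (320,303) to (321,112), against a prediction of 308 to 112, which is good. I'll descend and grip.

```bash
python3 -m inch '[[[0,60,0,0,0,0],[0,60,0,0,0,0],[0,50,0,0,0,0],[0,25,0,0,0,0],[0,19,0,0,0,0],[0,0,0,0,0,0]]]' 40 25
python3 -m inch '[[[0,0,0,0,0,0],[0,0,0,0,0,0],[0,0,0,0,0,0],[0,0,0,0,0,0]]]' 0 25
```

```text
t: 2.9
tool_pos: [0.445, 0.0697, 0.011]
orientation: [-0.081, -2.179, 2.18]
force: [0.2, -0.7, 0.6]
opening: 0.0401
t: 3.4
tool_pos: [0.4475, 0.071, 0.0134]
orientation: [-0.086, -2.183, 2.183]
force: [0.9, -0.4, 3.9]
opening: 0.0163
```

```bash
python3 -m inch '[[[0,0,0,0,0,0],[0,0,0,0,0,0],[0,-30,0,0,0,0],[0,-30,0,0,0,0],[0,0,0,0,0,0],[0,0,0,0,0,0]]]' 0 25
python3 - <<'E'
from h import *
snap('wrist','w2')
s,R=st();print(s['tool_pos'],R.round(3),s['force'],s['opening'])
E
```

```text
t: 4.15
tool_pos: [0.446, 0.071, 0.0717]
orientation: [-0.083, -2.181, 2.182]
force: [-0.5, 0.8, -0.3]
opening: 0.0163
[0.44559559 0.07103886 0.07124616] [[-0.997 -0.002 -0.077]
 [ 0.077 -0.    -0.997]
 [ 0.002 -1.     0.   ]] [-0.23415881  0.08954751 -1.07251448] 0.016076719011596723
```

View pics/w2.png

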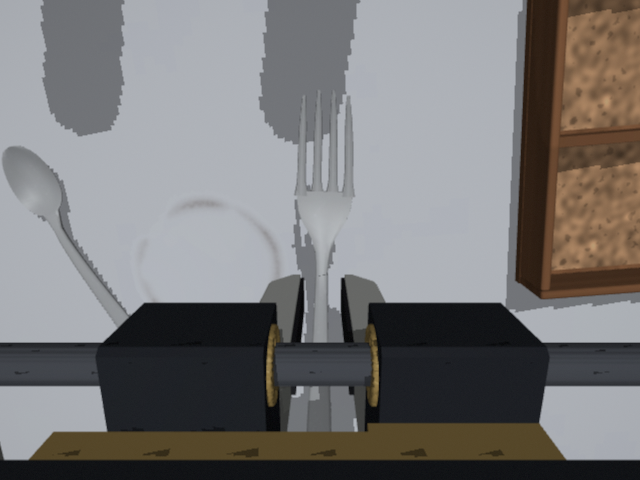

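```bash
python3 -c "
from h import *
print(px('w2',325,93,.063))"
python3 -m inch '[[[0,-60,0,0,0,0],[0,0,57,0,0,0],[-23,0,57,0,0,0],[-23,0,57,0,0,0],[-23,0,57,0,0,0],[-23,0,54,0,0,0],[-23,0,0,0,0,0],[0,0,0,0,0,0]]]'
python3 - <<'E'
from h import *
snap('wrist','w3')
s,R=st();print(s['tool_pos'],R.round(3),s['force'],s['opening'])
P=[[.5305+a*np.cos(-.075)-b*np.sin(-.075),-.2184+a*np.sin(-.075)+b*np.cos(-.075),.016] for a,b in((.1175,.048),(.1175,-.048),(0,.048),(0,-.048))]
print(proj('w3',P))
E
```

```text
[0.53095734 0.06397064 0.063     ]
t: 5.2
tool_pos: [0.5392, -0.2192, 0.1305]
orientation: [-0.082, -2.182, 2.179]
force: [0.4, 0.4, 0.1]
opening: 0.0162
[ 0.5386322  -0.21850304  0.13065821] [[-0.997 -0.003 -0.077]
 [ 0.077  0.002 -0.997]
 [ 0.003 -1.    -0.001]] [-0.47396469 -0.51645541 -1.05107711] 0.016252661183751918
[[246.63195199  68.54139907]
 [398.36684891  67.99535636]
 [255.18709182 246.66655981]
 [390.77095456 246.28840635]]
```

View pics/w3.png

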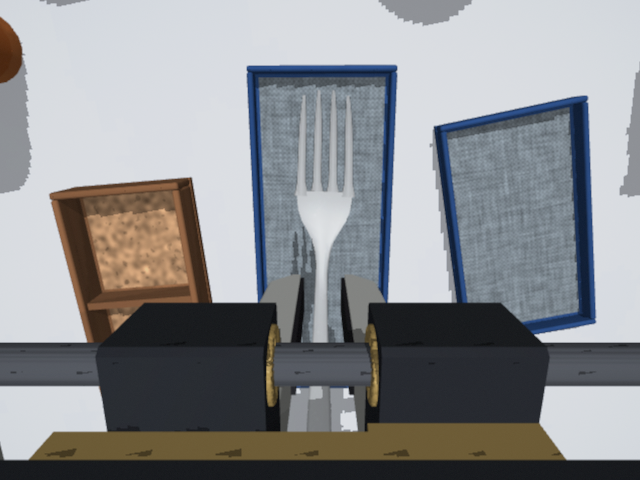

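The tray's far corners at (247,67) and (397,67) match the prediction and the fork is in line with it. Lowering.

```bash
python3 -m inch '[[[-1,50,0,0,0,0],[0,40,0,0,0,0],[0,16,0,0,0,0],[0,6,0,0,0,0],[0,0,0,0,0,0],[0,0,0,0,0,0]]]'
```

```text
t: 6.0
tool_pos: [0.5418, -0.2197, 0.0225]
orientation: [-0.087, -2.182, 2.185]
force: [0.4, -1.2, -0.3]
opening: 0.0162
```

```bash
python3 -m inch '[[[0,2,0,0,0,0],[0,0,0,0,0,0],[0,0,0,0,0,0]]]'
python3 -m inch '[[[0,0,0,0,0,0],[0,0,0,0,0,0],[0,0,0,0,0,0],[0,-40,0,0,0,0],[0,-60,0,0,0,0],[0,-10,0,0,0,0],[0,0,0,0,0,0]]]' 40
python3 - <<'E'
from h import *
snap('wrist','w4')
s,R=st();print(s['tool_pos'],R.round(3),s['force'],s['opening'])
E
```

```text
t: 6.38
tool_pos: [0.5406, -0.2191, 0.0188]
orientation: [-0.084, -2.182, 2.182]
force: [-0.4, 0.1, -1.0]
opening: 0.0162
t: 7.25
tool_pos: [0.5412, -0.2194, 0.1295]
orientation: [-0.086, -2.182, 2.184]
force: [-0.8, -0.0, -0.7]
opening: 0.0397
[ 0.5401799  -0.21890406  0.12777533] [[-0.997 -0.001 -0.077]
 [ 0.077  0.    -0.997]
 [ 0.001 -1.    -0.   ]] [-0.98052986  0.10950086 -0.30020572] 0.039956620751260004
```

View pics/w4.png

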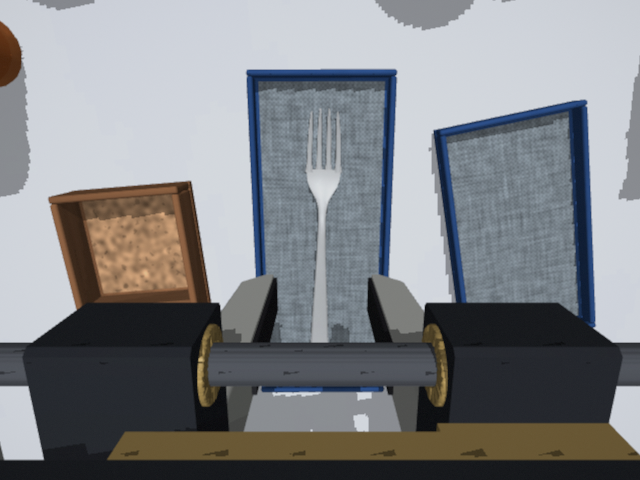

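Fork is down in its tray with the tips at (325,110). Next, the teaspoon.

```bash
python3 -m inch '[[[0,-50,0,0,0,0],[16,0,-60,0,0,0],[16,0,-60,0,0,0],[16,0,-60,0,0,0],[16,0,-61,0,0,0],[16,0,-61,0,0,0],[15,0,-61,0,0,0],[15,0,-61,0,0,0]]]' 36 25
python3 -m inch '[[[0,0,0,0,-0.136,0],[0,0,0,0,-0.136,0],[0,0,0,0,-0.137,0],[0,0,0,0,0,0],[0,0,0,0,0,0]]]'
python3 - <<'E'
from h import *
snap('wrist','w5');snap('top','t5')
s,R=st();print(s['tool_pos'],R.round(3),s['opening'])
P=[[.4588+k*np.cos(.333),.2107+k*np.sin(.333),.004] for k in(-.065,0,.065)]
print(proj('w5',P))
E
```

```text
t: 8.3
tool_pos: [0.462, 0.2119, 0.1761]
orientation: [-0.081, -2.179, 2.182]
force: [1.1, 1.0, 0.0]
opening: 0.0361
t: 8.93
tool_pos: [0.4633, 0.2101, 0.1773]
orientation: [-0.341, 2.044, -2.045]
force: [-0.3, 0.9, 0.1]
opening: 0.0363
[0.46362018 0.2102186  0.17796717] [[-0.946 -0.001  0.324]
 [-0.324 -0.    -0.946]
 [ 0.001 -1.    -0.   ]] 0.036151675113030905
[[320.4630242  293.13421349]
 [320.03564431 221.75185593]
 [319.56406225 142.98671082]]
```

View pics/w5.png

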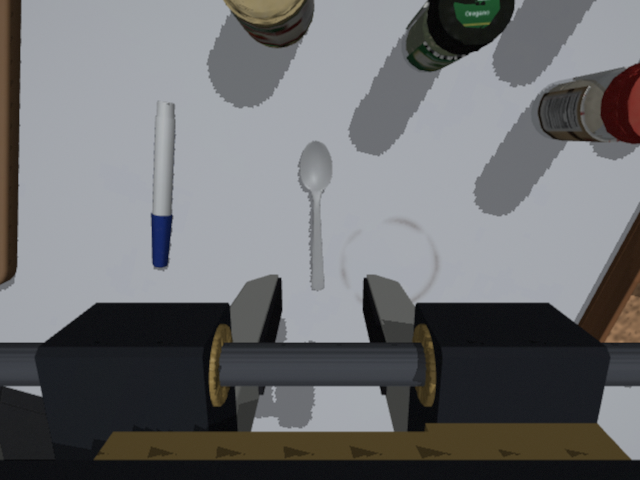

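View pics/t5.png

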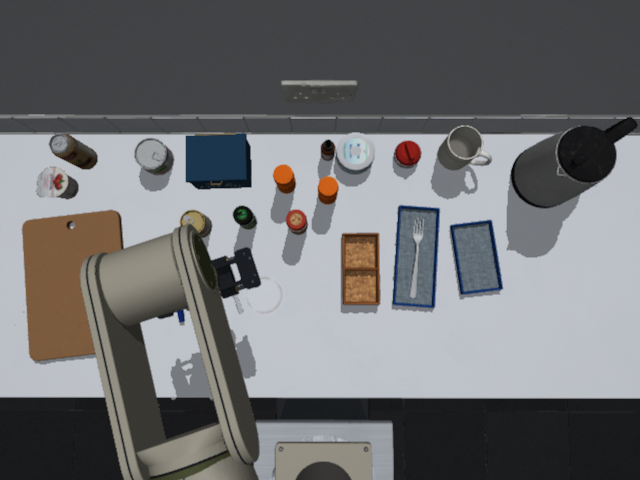

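Fork lies centred in the long tray, from (419,219) to (414,297). The spoon runs (315,141)–(318,289), about 3 px left of the prediction, so I'll shift -2.5 mm in tool z and descend.

```bash
python3 -m inch '[[[-2,55,-2.5,0,0,0],[0,50,0,0,0,0],[0,40,0,0,0,0],[0,21,0,0,0,0],[0,0,0,0,0,0],[0,0,0,0,0,0]]]' 36 25
python3 -m inch '[[[0,0,0,0,0,0],[0,0,0,0,0,0],[0,0,0,0,0,0],[0,0,0,0,0,0],[0,0,0,0,0,0],[0,-50,0,0,0,0],[0,0,0,0,0,0],[0,0,0,0,0,0]]]' 0 25
python3 - <<'E'
from h import *
snap('wrist','w6')
s,R=st();print(s['tool_pos'],R.round(3),s['opening'])
E
```

```text
t: 9.78
tool_pos: [0.4652, 0.2134, 0.013]
orientation: [-0.341, 2.042, -2.042]
force: [0.1, 0.1, 0.9]
opening: 0.0359
t: 10.78
tool_pos: [0.4651, 0.2134, 0.0628]
orientation: [-0.341, 2.041, -2.041]
force: [-0.5, -1.3, -0.1]
opening: 0.0005
[0.46434121 0.21321762 0.06189753] [[-0.945 -0.001  0.326]
 [-0.326 -0.    -0.945]
 [ 0.001 -1.    -0.   ]] 0.00027810816500840516
```

View pics/w6.png

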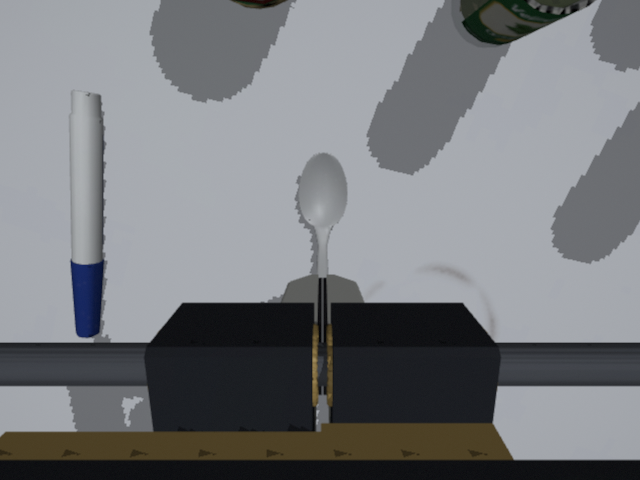

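The fingers closed to 0, so they slid over the spoon's rounded hull. It still lies centred below with its bowl tip at (323,153). I'll retry lower.

```bash
python3 -m inch '[[[0,0,0,0,0,0],[0,0,0,0,0,0],[0,0,0,0,0,0],[0,30,0,0,0,0],[0,18,0,0,0,0],[0,5,0,0,0,0],[0,0,0,0,0,0],[0,0,0,0,0,0]]]' 36 25
python3 - <<'E'
from h import *
import time
for k in range(1):
    s,R=st();print(s['tool_pos'],s['force'],s['opening'])
E
```

```text
t: 11.82
tool_pos: [0.4655, 0.2136, 0.0102]
orientation: [-0.341, 2.041, -2.041]
force: [0.3, -0.6, -0.1]
opening: 0.036
[0.46554386 0.21361354 0.01019666] [ 0.26578313 -0.55092983 -0.12633163] 0.03602968725478565
```

```bash
python3 -m inch '[[[0,0.5,0,0,0,0],[0,0,0,0,0,0],[0,0,0,0,0,0],[0,0,0,0,0,0],[0,0,0,0,0,0]]]' 0 25
```

```text
t: 12.45
tool_pos: [0.4652, 0.2135, 0.0093]
orientation: [-0.341, 2.042, -2.041]
force: [0.0, 0.3, 1.4]
opening: 0.0194
```

```bash
python3 -m inch '[[[0,-20,0,0,0,0],[0,-30,0,0,0,0],[0,0,0,0,0,0],[0,0,0,0,0,0]]]'
python3 - <<'E'
from h import *
snap('wrist','w7')
s,R=st();print(s['tool_pos'],R.round(3),s['opening'])
P=[s['tool_pos']-R[:,0]*k+R[:,1]*.007 for k in(.05,.055,.06,.065)]
print(proj('w7',P))
E
```

```text
t: 12.95
tool_pos: [0.4646, 0.2132, 0.0584]
orientation: [-0.343, 2.042, -2.042]
force: [-0.2, 0.4, -0.3]
opening: 0.0195
[0.4641316  0.21309816 0.05789482] [[-0.945 -0.002  0.326]
 [-0.326 -0.001 -0.945]
 [ 0.002 -1.     0.   ]] 0.018789468190520412
[[322.66997211 184.67382058]
 [322.67266976 172.49267334]
 [322.6754093  160.12237351]
 [322.67819171 147.5584808 ]]
```

View pics/w7.png

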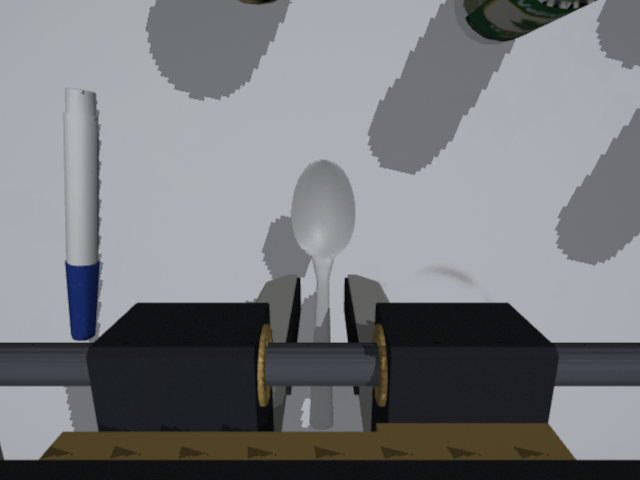

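The spoon is held, with its bowl tip at (323,160), 60 mm ahead of the TCP. I'll carry it to the short tray.

```bash
python3 -m inch '[[[0,-50,0,0,0,0],[0,-50,0,0,0.1035,0],[0,0,0,0,0.1035,0],[0,0,57,0,0,0],[0,0,57,0,0,0],[0,0,57,0,0,0],[0,0,57,0,0,0],[0,0,58,0,0,0]]]'
python3 -m inch '[[[0,0,57,0,0,0],[0,0,57,0,0,0],[0,0,58,0,0,0],[0,0,58,0,0,0],[2.4,0,58,0,0,0],[0,0,0,0,0,0],[0,0,0,0,0,0]]]'
python3 - <<'E'
from h import *
snap('wrist','w8')
s,R=st();print(s['tool_pos'],R.round(3),s['opening'])
y=.125
P=[[.5285+a*np.cos(y)-b*np.sin(y),-.3574+a*np.sin(y)+b*np.cos(y),.016] for a,b in((.0825,.048),(.0825,-.048),(0,.048),(0,-.048))]
print(proj('w8',P))
E
```

```text
t: 14.0
tool_pos: [0.4998, -0.072, 0.1577]
orientation: [-0.137, 2.158, -2.157]
force: [0.7, 0.5, 0.3]
opening: 0.0195
t: 14.88
tool_pos: [0.5333, -0.3557, 0.1573]
orientation: [-0.136, 2.161, -2.156]
force: [-0.0, -0.3, -0.5]
opening: 0.019
[ 0.53368477 -0.35513491  0.15786198] [[-0.992 -0.002  0.125]
 [-0.125  0.002 -0.992]
 [ 0.001 -1.    -0.002]] 0.019420127605435513
[[257.69264704 120.91291101]
 [391.48722015 120.76042179]
 [262.20841256 232.26731949]
 [386.84074296 232.21474801]]
```

View pics/w8.png

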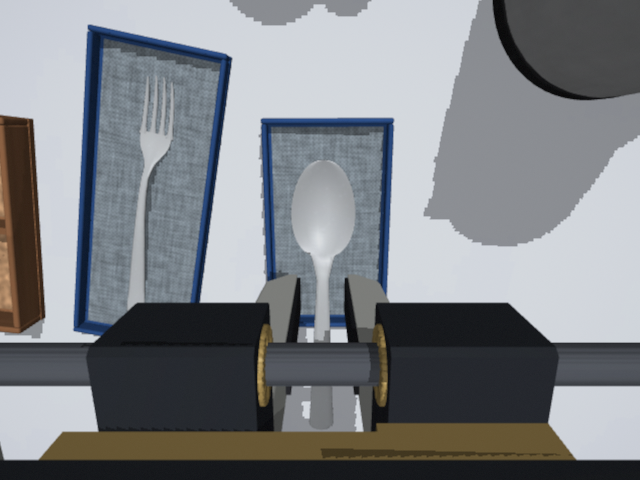

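The tray corners are at (262,119) and (393,119), within 3 px of the prediction. Lowering.

```bash
python3 -m inch '[[[0,55,2,0,0,0],[0,50,0,0,0,0],[0,28,0,0,0,0],[0,9,0,0,0,0],[0,0,0,0,0,0],[0,0,0,0,0,0]]]'
```

```text
t: 15.68
tool_pos: [0.5357, -0.359, 0.0194]
orientation: [-0.133, 2.153, -2.158]
force: [0.1, 0.9, 0.1]
opening: 0.0194
```

```bash
python3 -m inch '[[[0,1.5,0,0,0,0],[0,0,0,0,0,0],[0,0,0,0,0,0]]]'
```

```text
t: 16.05
tool_pos: [0.5344, -0.3586, 0.0159]
orientation: [-0.134, 2.157, -2.157]
force: [0.1, -0.1, -0.1]
opening: 0.0196
```

```bash
python3 -m inch '[[[0,1.5,0,0,0,0],[0,0,0,0,0,0],[0,0,0,0,0,0]]]'
python3 -m inch '[[[0,0,0,0,0,0],[0,0,0,0,0,0],[0,0,0,0,0,0],[0,-40,0,0,0,0],[0,-60,0,0,0,0],[0,-50,0,0,0,0],[0,0,0,0,0,0]]]' 40
python3 - <<'E'
from h import *
snap('wrist','w9')
s,R=st();print(s['tool_pos'],R.round(3),s['opening'])
E
```

```text
t: 16.42
tool_pos: [0.5343, -0.3584, 0.0141]
orientation: [-0.135, 2.157, -2.157]
force: [0.3, 0.1, -0.2]
opening: 0.019
t: 17.3
tool_pos: [0.5372, -0.3606, 0.1709]
orientation: [-0.126, 2.146, -2.161]
force: [1.2, -0.6, 1.2]
opening: 0.04
[ 0.535767   -0.35951864  0.16734109] [[-0.992  0.004  0.125]
 [-0.125 -0.003 -0.992]
 [-0.004 -1.     0.004]] 0.04023836034095924
```

View pics/w9.png

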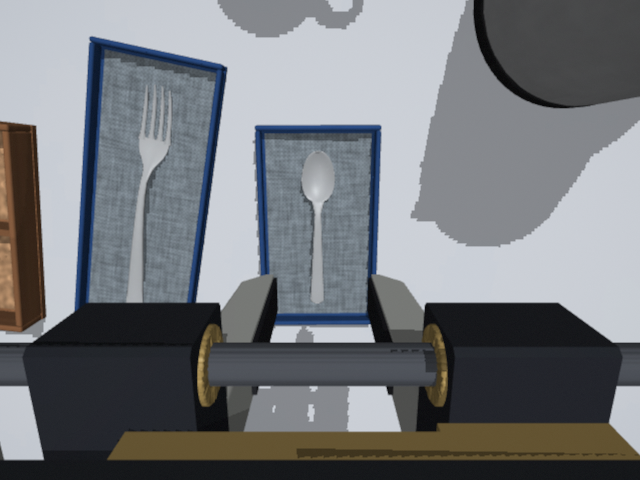

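The spoon is central in its tray, spanning (318,150) to (317,303). Now the red jar.

```bash
python3 -m inch '[[[0,-25,0,0,0.125,0],[-9,0,-59,0,0,0],[-9,0,-59,0,0,0],[-10,0,-60,0,0,0],[-10,0,-60,0,0,0],[-10,0,-60,0,0,0],[-10,0,-60,0,0,0],[-10,0,-60,0,0,0]]]' 75 25
python3 -m inch '[[[0,0,0,0,0,0],[0,0,0,0,0,0],[0,0,0,0,0,0]]]'
python3 - <<'E'
from h import *
snap('wrist','w10');snap('top','t10');snap('scene','s10')
s,R=st();print(s['tool_pos'],R.round(3),s['opening'])
print(proj('w10',[[.6034,.0581,.106],[.6129,.1748,.105]]),proj('s10',[[.6034,.0581,.106],[.6034,.0581,.0],[.6129,.1748,.105],[.6129,.1748,0]]))
i=cv2.imread('pics/s10.png')
cv2.imwrite('pics/c10.png',cv2.resize(i[180:320,200:400],None,fx=4,fy=4,interpolation=cv2.INTER_CUBIC))
E
```

```text
t: 18.35
tool_pos: [0.6013, 0.0615, 0.1868]
orientation: [0.003, -2.22, 2.22]
force: [1.5, 0.3, 0.4]
opening: 0.0748
t: 18.73
tool_pos: [0.6019, 0.0582, 0.1882]
orientation: [-0.0, -2.219, 2.22]
force: [0.6, -0.8, 0.4]
opening: 0.075
[0.60232315 0.05826408 0.18897832] [[-1.    -0.    -0.002]
 [ 0.002 -0.    -1.   ]
 [ 0.    -1.     0.   ]] 0.07508941906677165
[[322.97830757 245.55449285]
 [134.7657831  230.7877993 ]] [[305.90864121 209.77784391]
 [306.74964293 249.04117871]
 [274.90009618 199.6604487 ]
 [276.50707234 236.88694779]]
```

View pics/w10.png

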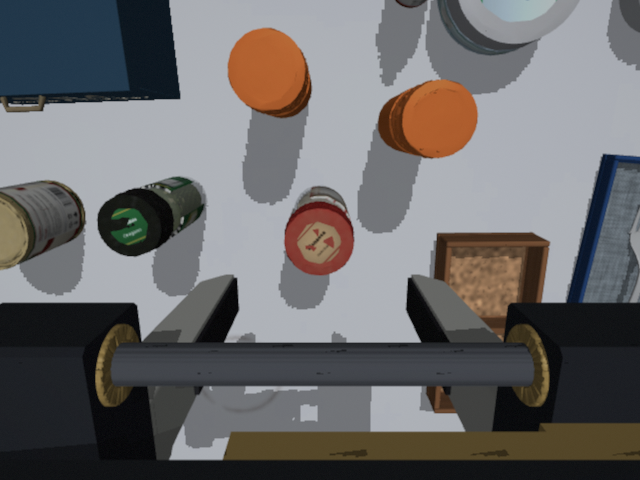

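View pics/c10.png

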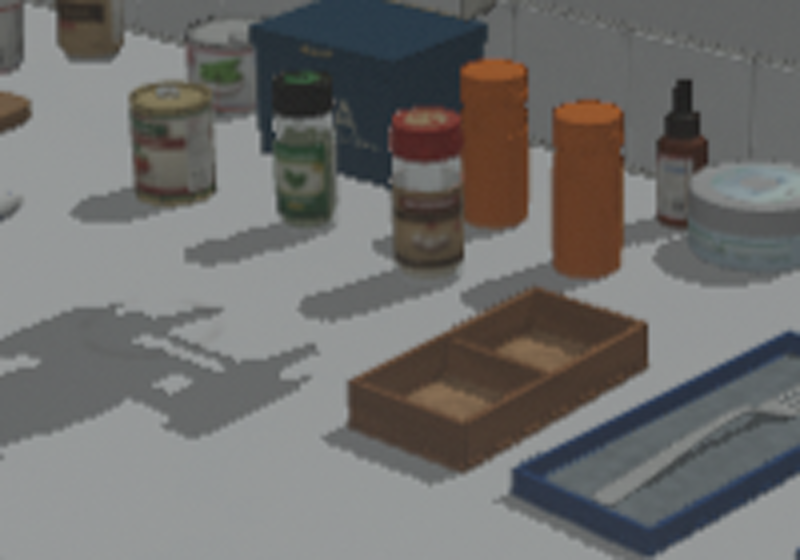

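The red cap is at (319,238), the prediction was (323,245), so the jar is about 3–4 mm further ahead. I'll correct for that and descend around it.

```bash
python3 -m inch '[[[-3.5,40,-1,0,0,0],[0,40,0,0,0,0],[0,40,0,0,0,0],[0,22,0,0,0,0],[0,0,0,0,0,0],[0,0,0,0,0,0]]]' 75 25
python3 -m inch '[[[0,0,0,0,0,0],[0,0,0,0,0,0],[0,0,0,0,0,0],[0,0,0,0,0,0],[0,0,0,0,0,0]]]' 0 25
python3 - <<'E'
from h import *
s,R=st();print(s['tool_pos'],R.round(3),s['opening'],s['force'])
E
```

```text
t: 19.62
tool_pos: [0.6068, 0.0602, 0.0485]
orientation: [0.003, 2.221, -2.221]
force: [0.7, -0.6, -0.0]
opening: 0.0751
t: 20.25
tool_pos: [0.6061, 0.0606, 0.0475]
orientation: [0.001, 2.221, -2.221]
force: [-0.1, -0.1, 1.9]
opening: 0.0444
[0.60613895 0.06059814 0.04752084] [[-1.     0.001 -0.   ]
 [ 0.    -0.    -1.   ]
 [-0.001 -1.     0.   ]] 0.044361906596719854 [-0.08313333 -0.14463713  1.90825981]
```

```bash
python3 -m inch '[[[0,-20,0,0,0,0],[0,-40,0,0,0,0],[0,-50,0,0,0,0],[0,0,0,0,0,0],[0,0,0,0,0,0]]]' 0 30
python3 - <<'E'
from h import *
snap('wrist','w11');snap('scene','s11')
s,R=st();print(s['tool_pos'],R.round(3),s['opening'],s['force'])
i=cv2.imread('pics/s11.png')
cv2.imwrite('pics/c11.png',cv2.resize(i[150:290,220:420],None,fx=4,fy=4,interpolation=cv2.INTER_CUBIC))
E
```

```text
t: 20.88
tool_pos: [0.6059, 0.0606, 0.1578]
orientation: [0.001, 2.221, -2.221]
force: [-1.0, -0.1, -1.6]
opening: 0.044
[0.60481479 0.06058037 0.1557044 ] [[-1.    -0.003 -0.   ]
 [ 0.    -0.    -1.   ]
 [ 0.003 -1.     0.   ]] 0.044285282244717394 [ 0.05232642  0.10842697 -1.03697565]
```

View pics/w11.png

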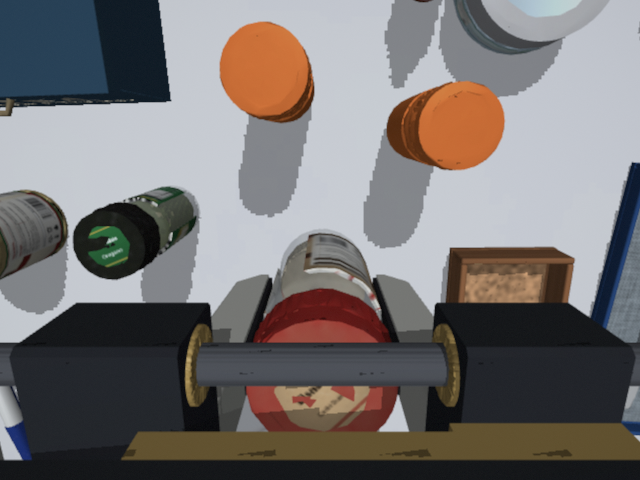

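View pics/c11.png

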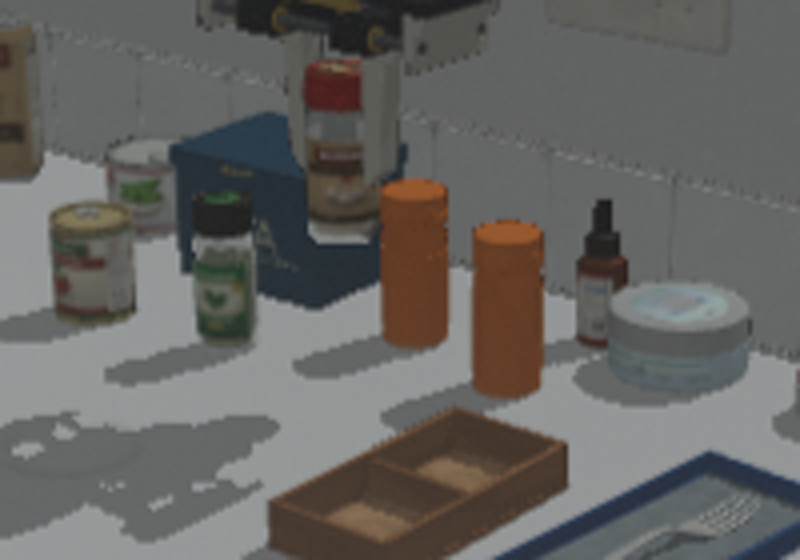

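Run:
```python
from h import *
print(proj('w11',[[.5828,-.0443,.03],[.5828,-.1293,.03]]))
s,R=st();t=s['tool_pos']+R[:,1]*-.058
print(t)
for dx in(-.005,0,.005):
  th=np.linspace(0,2*np.pi,60);c=np.array([t[0]+dx,t[1],t[2]])+.0225*np.c_[np.cos(th),np.sin(th),0*th]
  p=proj('w11',c);print(dx,p.min(0),p.max(0))
```

```text
[[462.81263756 260.4698829 ]
 [576.23999383 260.42364979]]
[0.60496539 0.06058272 0.21370421]
-0.005 [248.05310363 330.8812863 ] [400.38401722 462.53832917]
0 [247.24310513 314.57780989] [401.22945143 449.10755626]
0.005 [246.41530771 297.89901366] [402.09346236 435.39659992]
```

Run:
```python
from h import *
i=cv2.imread('pics/w11.png')
cv2.imwrite('pics/c12.png',cv2.resize(i[230:440,430:640],None,fx=2.8,fy=2.8,interpolation=cv2.INTER_CUBIC))
for f in('w11','w10'): print(proj(f,[[.5828,-.0443,.03],[.5828,-.1293,.03],[.5828,-.0443,.0],[.5828,-.1293,.0]]).round())
```

```text
[[463. 260.]
 [576. 260.]
 [450. 249.]
 [554. 249.]]
[[448. 244.]
 [551. 243.]
 [437. 234.]
 [533. 234.]]
```

View pics/c12.png

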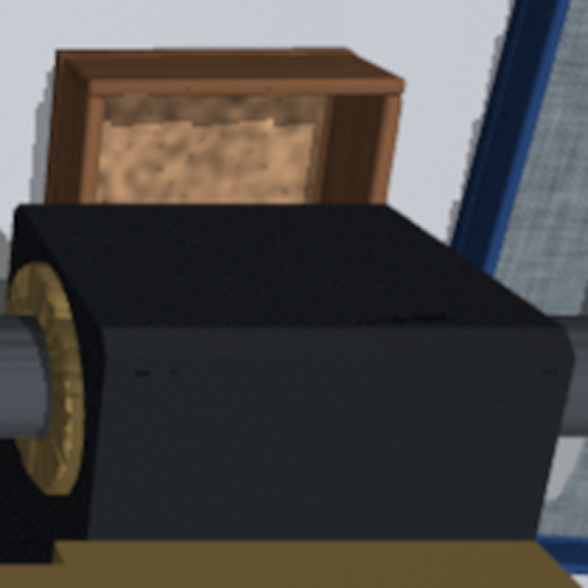

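The tray outline matches the prediction to 1 px, e.g. (451,248) vs (450,249), so the tray pose is good. The jar sits about 4 mm ahead of the TCP, so the TCP target is x = 0.536.

```bash
python3 -m inch '[[[20,0,40,0,0,0],[25,0,50,0,0,0],[25,0,57,0,0,0],[0,0,0,0,0,0],[0,0,0,0,0,0]]]'
python3 - <<'E'
from h import *
snap('wrist','w13')
s,R=st();print(s['tool_pos'],R.round(3),s['opening'],s['force'])
E
```

```text
t: 21.6
tool_pos: [0.5352, -0.0863, 0.1561]
orientation: [0.0, -2.221, 2.219]
force: [0.2, 0.9, -0.4]
opening: 0.0441
[ 0.53556946 -0.08568101  0.15625513] [[-1.    -0.001 -0.   ]
 [ 0.     0.001 -1.   ]
 [ 0.001 -1.    -0.001]] 0.04411518645919794 [-0.2245077  -0.1248567   0.01687006]
```

View pics/w13.png

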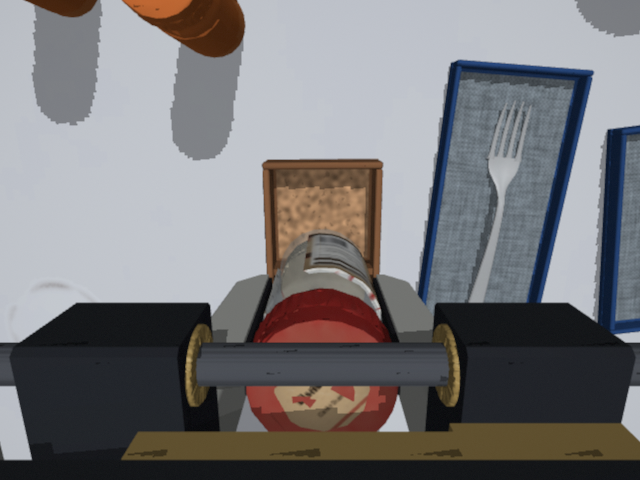

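```bash
python3 -m inch '[[[0,40,0,0,0,0],[0,40,0,0,0,0],[0,21,0,0,0,0],[0,0,0,0,0,0],[0,0,0,0,0,0],[0,0,0,0,0,0]]]'
python3 - <<'E'
from h import *
snap('wrist','w14')
s,R=st();print(s['tool_pos'],s['opening'],s['force'])
E
```

```text
t: 22.4
tool_pos: [0.5367, -0.0862, 0.0572]
orientation: [0.001, 2.22, -2.221]
force: [-0.7, -0.4, -1.7]
opening: 0.0442
[ 0.53666274 -0.08628397  0.05716898] 0.04429791293827086 [-0.58038372  0.55862585 -0.69106331]
```

View pics/w14.png

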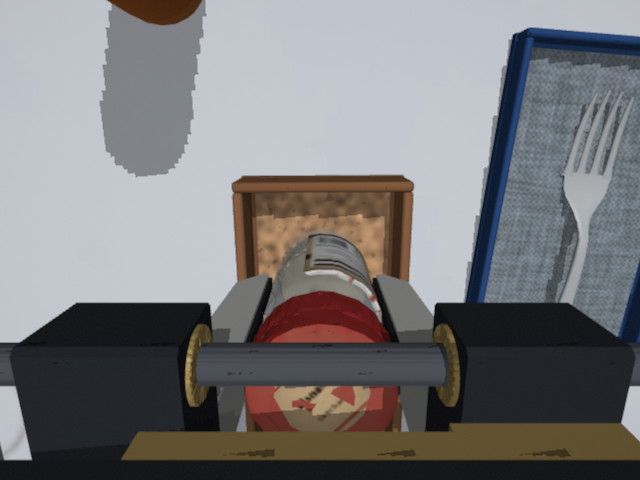

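```bash
python3 -m inch '[[[0,2,0,0,0,0],[0,0,0,0,0,0],[0,1,0,0,0,0],[0,0,0,0,0,0],[0,0,0,0,0,0]]]'
```

```text
t: 23.08
tool_pos: [0.5358, -0.0864, 0.0531]
orientation: [-0.0, -2.221, 2.221]
force: [-0.3, -0.7, -0.9]
opening: 0.0441
```

```bash
python3 -m inch '[[[0,1,0,0,0,0],[0,0,0,0,0,0],[0,0,0,0,0,0]]]'
```

```text
t: 23.45
tool_pos: [0.5359, -0.0864, 0.0521]
orientation: [-0.0, -2.221, 2.221]
force: [-0.4, -0.3, -0.4]
opening: 0.0443
```

```bash
python3 -m inch '[[[0,0,0,0,0,0],[0,0,0,0,0,0],[0,0,0,0,0,0],[0,0,0,0,0,0],[0,-30,0,0,0,0],[0,-60,0,0,0,0],[0,-40,0,0,0,0],[0,0,0,0,0,0]]]' 75
python3 - <<'E'
from h import *
snap('scene','s15');snap('wrist','w15')
s,R=st();print(s['tool_pos'],s['opening'],s['force'])
i=cv2.imread('pics/s15.png')
cv2.imwrite('pics/c15.png',cv2.resize(i[180:320,220:420],None,fx=4,fy=4,interpolation=cv2.INTER_CUBIC))
E
```

```text
t: 24.45
tool_pos: [0.5385, -0.0871, 0.1869]
orientation: [0.009, 2.215, -2.22]
force: [0.2, 0.2, -0.2]
opening: 0.0749
[ 0.53595083 -0.08640278  0.1821625 ] 0.07516664638341454 [-0.11512443 -0.23776205 -1.42115998]
```

View pics/c15.png

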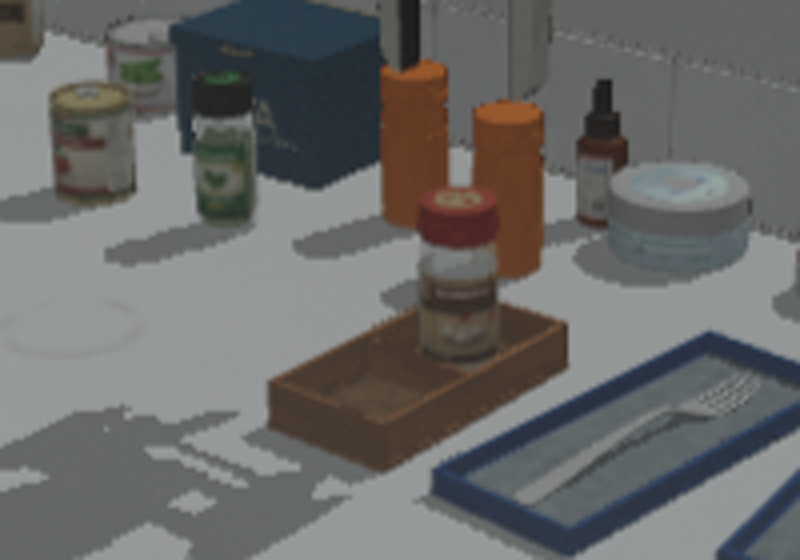

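View pics/w15.png

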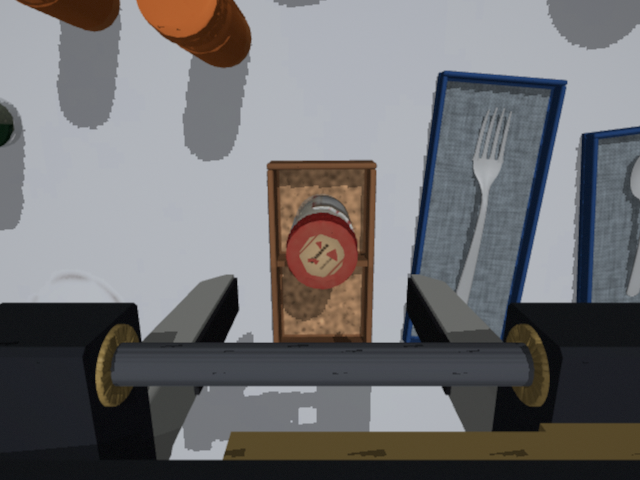

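Red stands upright in the far bay. Now the black jar.

```bash
python3 - <<'E'
from h import *
print(px('w10',136,220,.105),px('w10',319.5,238,.106),px('w11',107,240,.105))
print('red placed cap',px('w15',322,249,.111))
E
python3 -m inch '[[[0,-10,-20,0,0,0],[-10,0,-40,0,0,0],[-20,0,-50,0,0,0],[-20,0,-50,0,0,0],[-20,0,-50,0,0,0],[-10,0,-52,0,0,0],[0,0,0,0,0,0],[0,0,0,0,0,0]]]' 75 25
python3 - <<'E'
from h import *
snap('wrist','w16')
s,R=st();print(s['tool_pos'],R.round(3))
print(proj('w16',[[.6165,.176,.105]]))
E
```

```text
[0.6197451  0.17320783 0.105     ] [0.60828646 0.060252   0.106     ] [0.61929996 0.17846432 0.105     ]
red placed cap [ 0.53948257 -0.0861969   0.111     ]
t: 25.55
tool_pos: [0.6149, 0.1762, 0.191]
orientation: [0.004, -2.22, 2.222]
force: [0.6, -0.4, -0.3]
opening: 0.0753
[0.61510011 0.17541777 0.19128867] [[-1.    -0.002 -0.   ]
 [ 0.    -0.001 -1.   ]
 [ 0.002 -1.     0.001]]
[[323.22789802 243.59365615]]
```

View pics/w16.png

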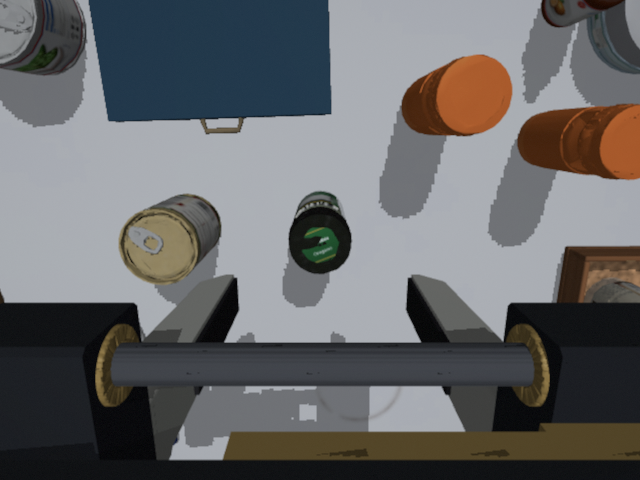

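Cap of placed red jar back-projects to (0.5395,-0.0862), against a bay centre of (0.540,-0.087). The black cap is at (320,240), so its centre is about (0.619,0.177).

```bash
python3 -m inch '[[[-4,40,-2,0,0,0],[0,40,0,0,0,0],[0,40,0,0,0,0],[0,24,0,0,0,0],[0,0,0,0,0,0],[0,0,0,0,0,0]]]' 75 25
python3 -m inch '[[[0,0,0,0,0,0],[0,0,0,0,0,0],[0,0,0,0,0,0],[0,0,0,0,0,0],[0,0,0,0,0,0]]]' 0 30
python3 -m inch '[[[0,-20,0,0,0,0],[0,-40,0,0,0,0],[0,-50,0,0,0,0],[0,0,0,0,0,0],[0,0,0,0,0,0]]]' 0 30
python3 - <<'E'
from h import *
snap('wrist','w17')
s,R=st();print(s['tool_pos'],R.round(3),s['opening'])
E
```

```text
t: 26.35
tool_pos: [0.6207, 0.177, 0.0496]
orientation: [0.003, 2.222, -2.221]
force: [0.7, -0.5, 1.0]
opening: 0.075
t: 26.98
tool_pos: [0.62, 0.1778, 0.0483]
orientation: [0.0, 2.222, -2.221]
force: [0.3, 1.0, 1.9]
opening: 0.0399
t: 27.6
tool_pos: [0.62, 0.1776, 0.1589]
orientation: [0.001, 2.221, -2.221]
force: [-0.7, 0.1, -1.4]
opening: 0.0398
[0.6192238  0.17747314 0.15741895] [[-1.    -0.001 -0.   ]
 [ 0.    -0.    -1.   ]
 [ 0.001 -1.     0.   ]] 0.04021870337999434
```

View pics/w17.png

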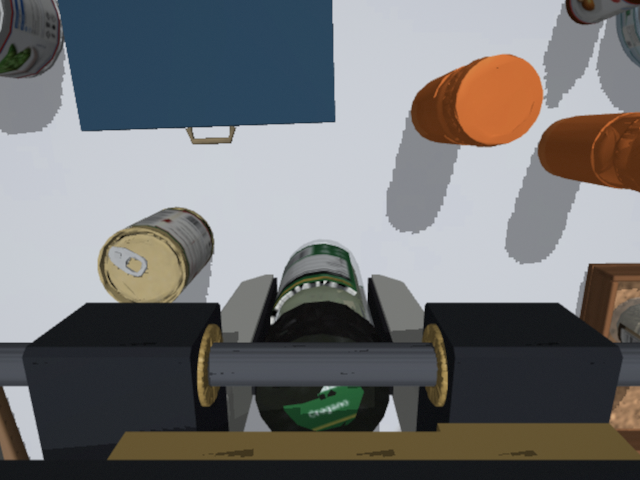

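```bash
python3 -m inch '[[[40,-10,10,0,0,0],[50,0,20,0,0,0],[50,0,40,0,0,0],[19,0,50,0,0,0],[0,0,60,0,0,0],[0,0,60,0,0,0],[0,0,24.5,0,0,0],[0,0,0,0,0,0]]]'
python3 -m inch '[[[0,0,0,0,0,0],[0,0,0,0,0,0]]]'
python3 - <<'E'
from h import *
snap('wrist','w18')
s,R=st();print(s['tool_pos'],R.round(3),s['opening'])
print(proj('w18',[[.4603-.0375,-.0868,.005],[.4603,-.0868,.005]]))
E
```

```text
t: 28.65
tool_pos: [0.4608, -0.0872, 0.1666]
orientation: [-0.001, -2.219, 2.217]
force: [0.3, 0.3, -1.8]
opening: 0.0402
t: 28.9
tool_pos: [0.4618, -0.0847, 0.1677]
orientation: [-0.002, 2.222, -2.221]
force: [-0.5, -0.2, -1.4]
opening: 0.0401
[ 0.46196433 -0.08477629  0.16785367] [[-1.    -0.001  0.001]
 [-0.001  0.    -1.   ]
 [ 0.001 -1.    -0.   ]] 0.0398933420335519
[[325.22718148 265.19945977]
 [325.37399551 221.81637294]]
```

View pics/w18.png

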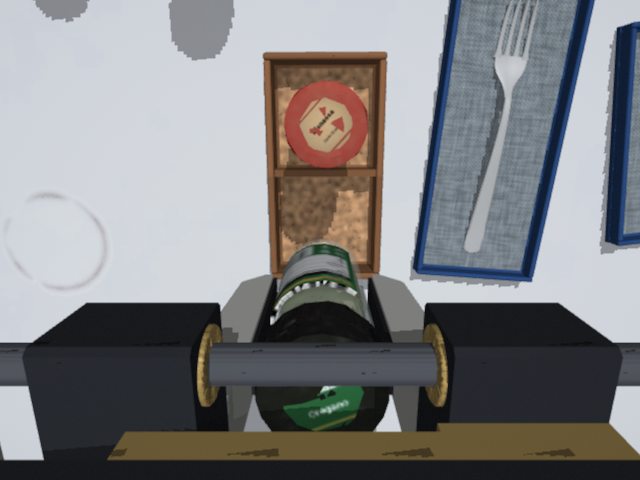

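```bash
python3 -m inch '[[[0,40,1,0,0,0],[0,40,0,0,0,0],[0,24,0,0,0,0],[0,7,0,0,0,0],[0,0,0,0,0,0],[0,0,0,0,0,0],[0,0,0,0,0,0]]]'
```

```text
t: 29.82
tool_pos: [0.463, -0.0872, 0.0584]
orientation: [0.002, 2.22, -2.221]
force: [0.3, 0.1, -1.3]
opening: 0.04
```

```bash
python3 -m inch '[[[0,2.5,0,0,0,0],[0,0,0,0,0,0],[0,1,0,0,0,0],[0,0,0,0,0,0],[0,0,0,0,0,0]]]'
```

```text
t: 30.45
tool_pos: [0.462, -0.0869, 0.0536]
orientation: [-0.0, -2.221, 2.221]
force: [0.4, 0.4, -1.1]
opening: 0.0401
```

```bash
python3 -m inch '[[[0,0.8,0,0,0,0],[0,0,0,0,0,0],[0,0,0,0,0,0],[0,0,0,0,0,0]]]'
python3 -m inch '[[[0,0,0,0,0,0],[0,0,0,0,0,0],[0,0,0,0,0,0],[0,0,0,0,0,0],[0,-30,0,0,0,0],[0,-60,0,0,0,0],[0,-50,0,0,0,0],[0,0,0,0,0,0]]]' 75
python3 -m inch '[[[40,0,0,0,0,0],[40,0,-60,0,0,0],[0,0,-60,0,0,0],[0,0,-60,0,0,0],[0,0,-60,0,0,0],[0,0,0,0,0,0],[0,0,0,0,0,0]]]' 75
python3 - <<'E'
from h import *
snap('scene','s20');snap('top','t20')
s,R=st();print(s['tool_pos'],s['force'])
i=cv2.imread('pics/s20.png')
cv2.imwrite('pics/c20.png',cv2.resize(i[190:330,280:480],None,fx=4,fy=4,interpolation=cv2.INTER_CUBIC))
i=cv2.imread('pics/t20.png')
cv2.imwrite('pics/c21.png',cv2.resize(i[195:315,335:510],None,fx=4,fy=4,interpolation=cv2.INTER_CUBIC))
E
```

```text
t: 30.95
tool_pos: [0.4623, -0.0869, 0.0533]
orientation: [0.001, 2.221, -2.221]
force: [-2.8, 1.1, 5.0]
opening: 0.0404
t: 31.95
tool_pos: [0.465, -0.0878, 0.1981]
orientation: [0.01, 2.214, -2.22]
force: [-0.1, -0.2, -0.8]
opening: 0.0749
t: 32.83
tool_pos: [0.3868, 0.1449, 0.1918]
orientation: [0.003, -2.22, 2.222]
force: [-0.3, 0.3, 0.6]
opening: 0.0751
[0.38733704 0.1438754  0.1921887 ] [-0.28796052 -0.74230371  0.19778122]
```

View pics/c20.png

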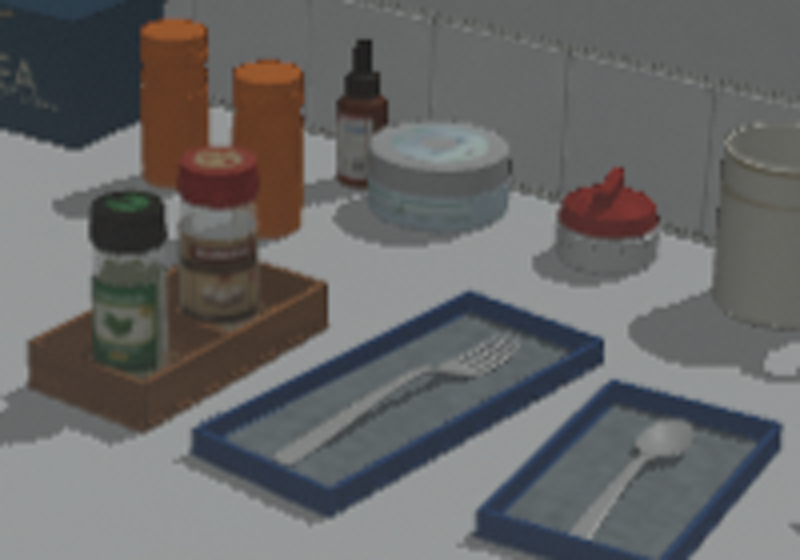

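View pics/c21.png

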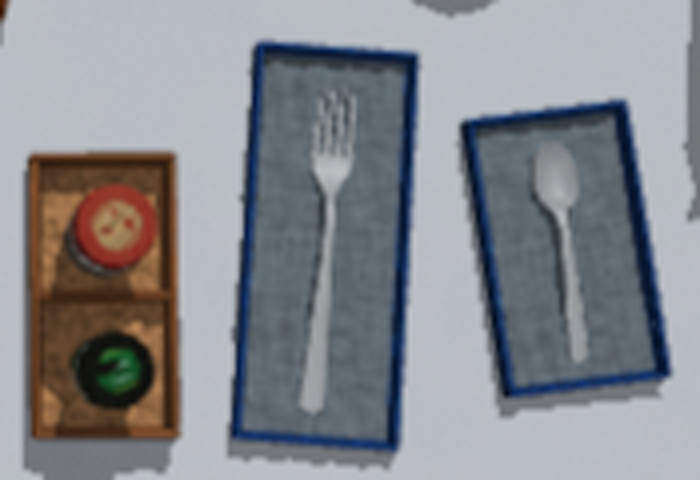

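View pics/t20.png

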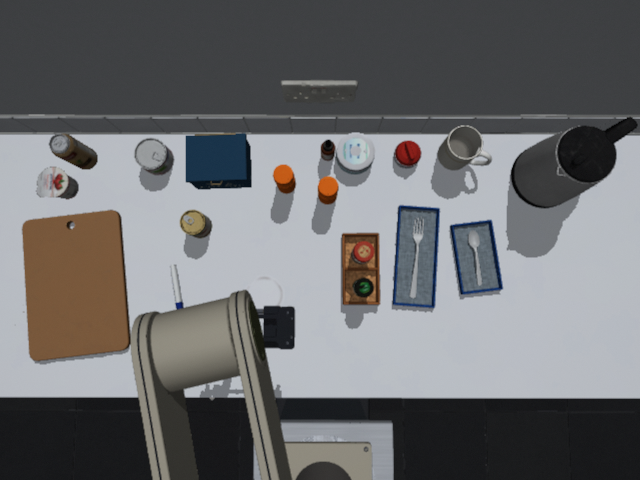

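Run:
```python
from h import *
g=lambda x,y,z:px('t20',335+x/4,195+y/4,z)
for nm,c,yaw,p in [('red',(.5003,-.0868),.004,g(117,226,.111)),('blk',(.5003,-.0868),.004,g(117,369,.11)),('fork',(.5305,-.2184),-.075,(g(337,90,.01)+g(312,411,.01))/2),('spoon',(.5285,-.3574),.125,(g(553,143,.01)+g(578,360,.01))/2)]:
    d=p[:2]-c;print(nm,(np.cos(yaw)*d[0]+np.sin(yaw)*d[1]).round(4),(-np.sin(yaw)*d[0]+np.cos(yaw)*d[1]).round(4))
```

```text
red 0.0327 -0.0009
blk -0.0434 0.0
fork -0.0026 0.0
spoon -0.0018 -0.0017
```

All are within tolerance: red x = +0.033, black -0.043, fork (-3, 0) mm, spoon (-2, -2) mm. The tin and pen haven't moved in the image. Handing in.

```bash
python3 -c "
from h import *
print(robot.close_job())"
```

```text
the job is handed in; nothing more can be done
None
```

All four things are back in their trays and the job is handed in, after about 33 s of the 104 s allowed.

- **Jars:** The red-capped jar stands in the far bay of the wooden tray and the black-capped jar in the near bay.
- **Cutlery:** The fork lies flat in the middle of the long blue tray and the teaspoon flat in the middle of the short one.
- **Mishap:** The first spoon grasp missed because the fingers slid over it. I retried about 3 mm lower and it held.

**Last checks (top camera), in each tray's frame:**

| Item | Along (mm) | Across (mm) | Bay or tray centre along (mm) |
|---|---|---|---|
| Red jar | +33 | -1 | +40 |
| Black jar | -43 | 0 | -40 |
| Fork | -3 | 0 | 0 |
| Teaspoon | -2 | -2 | 0 |

- **Disagreement:** The cameras differ on the jars. At the start, the wrist camera put both caps 5–7 mm further from the robot than the top camera did. After placing, it put the red jar within 1 mm of its bay centre, where the top camera shows it 7 mm short. Both readings are within the 16 mm tolerance.
- **Bystanders:** The tomato tin shows no movement in the pictures. The arm partly hid the marker pen in the last top view, but the visible part looked unmoved. The gripper was clear of everything.

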